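# Rock the battery block into the cake turntable and switch it on

### The job

Fit the battery block into the cradle of the cake turntable: tuck its tongue under the lip against the spring contact, then rock the other end down until the block lies fully home and flat. Go by feel and gently, without forcing it against the cradle (never more than about 30 N). Then push the toggle switch all the way over to on and let go; leave the cake and the other things on the table alone.

Things in the scene. Friction and masses are not known exactly. Their poses are not given: they have to be found in the camera images.
- turntable: Motorised cake turntable, fixed to the table. Origin on the table surface below the middle of the battery cradle's range; x runs along the cradle from its lipped end to its open rear end, y towards the disc, z up. A low white box (x -100 to 100, y -150 to 85 mm, top 30 mm up) carries cradle and switch; the disc (radius 135 mm, top 118 mm up) is centred at y = 280 mm.
- pocket (a point): Nominal middle of the grey cradle's pocket, on its floor, 34 mm above the table; axes as the turntable's. The cradle is clamped in a slot along x: it truly sits up to 15 mm either way along x from this point, which no reading shows: feel or look. The x values of rear_wall, lip_edge and plunger_face shift with it. Pocket side walls: inner faces at y = +-23.5 mm, 5 mm high, then a 45 degree lead-in to 8 mm.
- rear_wall (a point): Nominal top inner edge of the rear wall: 41 mm in +x of the pocket's middle, 8 mm above its floor; wall 6 mm thick, square-edged. True x up to 15 mm off, with the cradle.
- lip_edge (a point): Nominal upper edge of the lip, 43 mm in -x of the pocket's middle, 17 mm above its floor (true x up to 15 mm off, with the cradle). The lip covers the pocket from here to 72 mm in -x; its underside is 13 mm above the floor. From lip to rear wall is 84 mm, less than the battery's 92 mm: the tongue must go under the lip first, battery tipped tongue down, before the other end can pass the rear wall.
- plunger_face (a point): Nominal middle of the spring plunger's face under the lip, 48 mm in -x of the pocket's middle (true x up to 15 mm off, with the cradle). The battery's tongue pushes it in by up to 9 mm; it pushes back with 2 N at first and 1 N more for each mm. The seated battery holds it 3 mm in and is kept against the rear wall by it, its origin 1 mm in +x of the cradle's true middle.
- battery: Battery block, plain grey, 0.25 to 0.5 kg: body 80 (x) x 44 (y) x 40 (z) mm, with a tongue 12 mm long, 44 mm wide, 10 mm high at the foot of its -x end, flush with the underside (92 mm long in all). Origin at the centre of the body's 80 x 44 mm underside, z up. It starts flat on the table; in the cradle its tongue points to the turntable's -x.
- switch (a joint): Toggle switch lever on the white box: 0 = off (leaning 0.5 rad to the turntable's -x), 1.0 rad = on (leaning 0.5 rad to its +x). Light friction; stays where it is left.
- switch_tip (a point): Centre of the lever's black ball (26 mm across). The lever is 50 mm long from its pivot, which lies 52 mm above the table at x = 0, y = -115 mm of the turntable and turns about the turntable's y. Its grey base block is 70 (x) x 50 (y) mm, top 55 mm above the table.
- cake: The decorated cake on the turntable's disc, fixed to it: radius 105 mm, 90 mm tall, origin at the centre of its underside. Not to be touched.
- jar: Bystander: closed jar of sprinkles, 60 mm wide, 85 mm tall. Origin at the centre of its underside. Leave it alone.
- bowl: Bystander: steel bowl, 120 mm wide, 60 mm tall. Origin at the centre of its underside. Leave it alone.
- nozzle: Bystander: steel piping nozzle, a cone 32 mm wide, 45 mm tall. Origin at the centre of its underside. Leave it alone.
- spatula: Bystander: spatula lying flat. Origin at the centre of its underside. Leave it alone.
- mug: Bystander: white mug, 80 mm wide, 90 mm tall, with a handle. Origin at the centre of its underside. Leave it alone.
- weight: Bystander: brass scale weight, 36 mm wide, 47 mm tall. Origin at the centre of its underside. Leave it alone.
There are look-alikes about, which are no part of the job. There is more than one size of the battery; the job needs the largest.

How it is judged:
On the way, in this order (a step that is already met when the one before it is completed fails the run):
1. the battery block lies flat and fully home in the cradle (horizontal distance between battery and turntable below 0.022 m and z of battery in the frame of turntable between 0.03 and 0.0365 m and angle between battery's own z axis and vertical below 0.04 rad and angle between the x axis of battery and the x axis of turntable, either way round below 0.08 rad), for 0.2 s.
2. the switch is then pushed over to on (value of joint switch above 0.8 rad), for 0.1 s.
At the end, for the whole second after the job is handed in: The battery rests in the cradle, tongue under the lip: underside at most 2.5 mm above the pocket floor, level within 0.04 rad, in line with the cradle within 0.08 rad, origin within 22 mm of the turntable's origin seen from above; the switch stands past 0.8 rad (all of step 1 and value of joint switch above 0.8 rad and linear speed of battery below 0.02 m/s); the robot touches nothing.
It fails at once if the battery block is pressed against the turntable or its cradle with more than 30 N (contact force between battery and turntable above 30 N).
It fails at once if the cake is touched (contact force between anything else and cake above 1 N).
It fails at once if a bystander is moved more than 30 mm (distance of any of jar, bowl, nozzle, spatula, mug, weight from where it was at the start of the episode above 0.03 m).
It also fails if it takes over 58 s, if anything falls off the work surface, if the arm or the gripper's body presses on something with over 40 N, if the wrist force passes 120 N, or if a joint passes its speed limit or range.

### The arm

A 6-joint arm with a two-finger parallel gripper is mounted at the origin on the work surface. World frame = base frame: x ahead of the robot, y to its left, z up, the work surface at z = 0. Lengths are in m, angles in rad, forces in N, time in s.
With the tool pointing down it reaches from about 0.4 to 0.825 m from the base axis. Payload 7 kg.
Tool frame: the origin (TCP) lies midway between the tips of the shut fingers; the grasp point (between the pads) lies 19 mm behind it; z points along the fingers, x is the direction in which the jaws open and shut, and the axes are right-handed (so a half turn about z gives the same grasp; the last joint's range is limited). The gripper opens to 88 mm and grips with 3 to 60 N. Pads are 19 mm wide; open, the fingers measure 130 mm over their backs; the gripper's body (78 mm by 193 mm) begins 47 mm behind the grasp point.
Start: joints at [-0.902, 0.359, 0.012, 0, -1.224, -0.288], TCP at [0.251, -0.627, 0.227] pointing down, gripper open.
Joint ranges: [-3.07, 3.07], [-1.43, 2.12], [-1.02, 1.25], [-3.03, 1.67], [-3.05, -0], [-3.03, 3.03]. Speed limits (rad/s): [2.39, 2.39, 3.01, 3.14, 3.14, 3.14].

### API

Orientations are given as [roll, pitch, yaw] about the fixed x, y, z axes, in that order (R = Rz(yaw) Ry(pitch) Rx(roll)).
In Python, from station import arm, viewer, ticket gives the robot as it stands. The module is installed in compiled form; this text tells all that it offers.
- The arm moves only by the tool step_arm, never from a script. Its argument "targets" is a list of rows, each a list of 3 entries, a list of its own where there are three numbers: the shift along the tool's x, y, z in m, then the turn, a rotation vector about the tool's x, y, z in degrees, then the opening, from -1 (shut) to 1 (fully open), so that 0 is half open. A call has exactly 8 rows; each row shifts and turns the commanded pose from where the row before left it, along the tool's axes as they then stand; what a row does not reach is not made up. A row lasts 1/10 s, in which the tool goes at most 50 mm and 8.59 degrees, less where a joint would pass 70% of its speed; a pose out of reach is approached as far as the arm can. A call is refused whole if a number of a shift passes 0.05 or a number of a turn 8.59, either way. A call with a gripper value outside its range is refused whole. The fingers move at their own pace and stop on an object; "grip_force" is the grip in N (left out, the last holds). Time passes only in rows, so rows that do not move let the fingers close, or fill a call up. It gives the time, the measured TCP pose, the force and the opening at its end, in the units of the state.
- arm.get_state(): the state, without advancing time (a new reading comes with each control period).
- viewer.grab_frame(name): name is "scene" or "top" or "wrist"; returns (picture, depth): 480x640x3 uint8, red, green, blue; 480x640 float32, m along the optical axis (not along the pixel's ray), 0 where there is no reading.
- viewer.calibration(name): a dict with "fov_y" (degrees; the focal length in pixels is half the picture's height over the tangent of half this angle, whatever the lens; pixels are square), "cx", "cy" (the principal point, pixels), "world_to_cam" (4x4, takes a point from world to camera coordinates); the wrist camera has in their place "tool_from_camera" (4x4, takes a point from camera to tool coordinates, whose origin is the TCP and whose axes are the tool frame's). Camera axes: x right, y up, looking along -z (the intrinsics and any distortion apply to the point x, -y, -z); pixel columns grow to the right and rows downward; lengths in m; the calibration is good to about 2 mm. A picture is of the moment at which its call begins: read the wrist's pose just before it. calibration takes no time and is no camera call.
- ticket.job_done(): hands the job in, once; it reports no verdict.
The state is a dict: "t": time; "q": joint angles; "qd": joint speeds; "joint_efforts": joint torques, N m; "eef_pos": TCP position; "ee_rot": TCP orientation; "force": force on the tool from outside, world axes, zero at the start; "moment": the same for the moment, N m; "width": finger opening in m.
Only numpy, scipy, OpenCV 4.12 (cv2) and the standard library are available. Lean on these libraries where they do the work, as an engineer would, in place of code of your own. Each camera call takes 0.05 s, during which the arm holds its last target.

## Working session

There is one attempt and no reset: what is moved stays moved. The work goes in short steps, Python scripts to look and compute and a tool call to move; the robot and the scene stay as the last step left them, time stands still between calls to the robot, and variables do not carry over. Pictures are saved under pics/ and viewed, and the job is handed in when it is done.

Besides the shell and the picture viewer there is one more tool, called after "Request:" as name([rows], argument=value, ...), one row to a line, values as JSON. step_arm: Moves the arm, as the interface text tells. Its arguments: {"type":"object","properties":{"targets":{"type":"array"},"grip_force":{"type":"number"}},"required":["targets"]}

```bash
mkdir -p pics
python3 - <<'E'
from station import arm, viewer
import cv2,json,numpy as np
print(arm.get_state())
for n in ["scene","top","wrist"]:
    print(n,viewer.calibration(n))
for n in ["scene","top"]:
    p,d=viewer.grab_frame(n); cv2.imwrite(f"pics/{n}0.png",p[:,:,::-1]); np.save(f"pics/{n}0.npy",d); print(d.min(),d.max())
E
```

```text
{'t': 0.0, 'q': array([-9.01879531e-01,  3.59351718e-01,  1.10737742e-02, -3.69958047e-04,
       -1.22408133e+00, -2.88145174e-01]), 'qd': array([-8.77849713e-04, -7.31680429e-05, -1.60908685e-03, -3.54353522e-04,
       -1.49526959e-04,  3.80149685e-04]), 'joint_efforts': array([ 3.79301548e-05, -5.82715273e+01,  2.93050021e+01,  6.99712828e+00,
        6.71576199e-03, -1.45477657e-04]), 'eef_pos': array([ 0.25068851, -0.62620406,  0.22564834]), 'ee_rot': array([-3.14148191e+00, -1.59734919e-03,  1.95144187e+00]), 'force': array([ 0.30614464, -0.20482073,  0.39107274]), 'moment': array([-0.03532814, -0.02993076, -0.00133525]), 'width': 0.08735693382905362}
scene {'fov_y': 46.022347104305545, 'cx': 313.8065103825537, 'cy': 246.76109036880655, 'world_to_cam': array([[ 0.47420607,  0.88038508,  0.0071218 , -0.2651613 ],
       [-0.71468887,  0.3802072 ,  0.58707947,  0.30789915],
       [ 0.51414825, -0.28348652,  0.80949798, -1.61648586],
       [ 0.        ,  0.        ,  0.        ,  1.        ]])}
top {'fov_y': 49.52006688500835, 'cx': 325.6307636790212, 'cy': 243.65302288069395, 'world_to_cam': array([[ 0.0101267 , -0.99984813, -0.01418341,  0.01009916],
       [ 0.98293929,  0.00734837,  0.18378346, -0.52853416],
       [-0.18365133, -0.01580255,  0.98286442, -1.42595152],
       [ 0.        ,  0.        ,  0.        ,  1.        ]])}
wrist {'fov_y': 60.00192677176607, 'cx': 316.8209452480692, 'cy': 242.661035848485, 'tool_from_camera': array([[ 9.99999012e-01, -1.12535962e-03,  8.42292641e-04,
        -3.40957799e-04],
       [-8.64768899e-04, -9.64925636e-01, -2.62521940e-01,
        -7.16454494e-02],
       [ 1.10818135e-03,  2.62520952e-01, -9.64925656e-01,
        -1.57926018e-01],
       [ 0.00000000e+00,  0.00000000e+00,  0.00000000e+00,
         1.00000000e+00]])}
0.0 3.4496331
0.0 2.5420754
```

View pics/scene0.png

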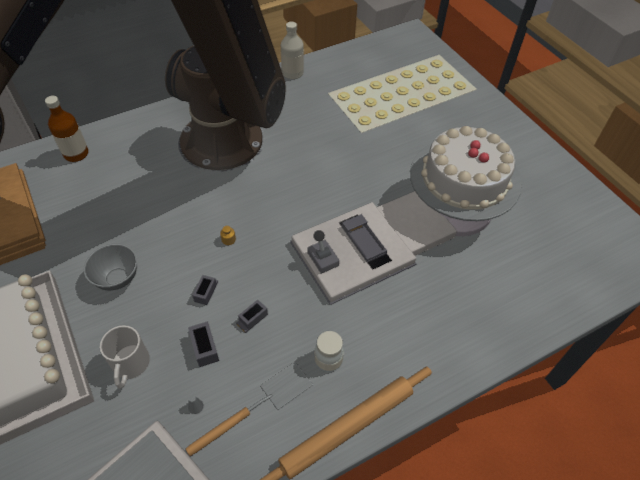

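View pics/top0.png

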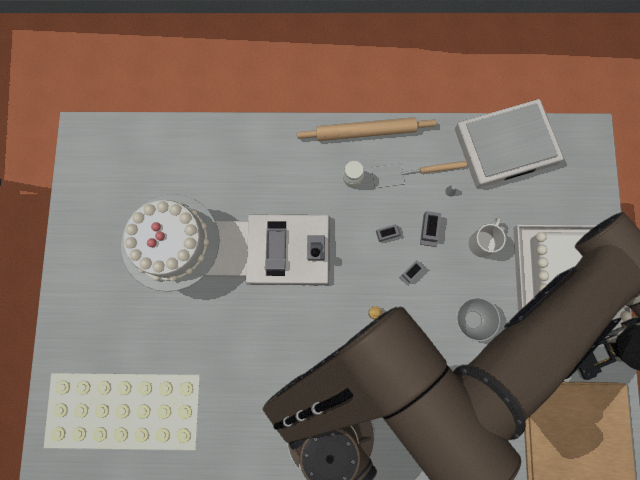

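```bash
cat > h.py <<'E'
import numpy as np,cv2
from station import arm,viewer
from scipy.spatial.transform import Rotation as R
def K(c):
    f=240/np.tan(np.radians(c['fov_y']/2)); return f,c['cx'],c['cy']
def cloud(d,c,T=None):
    f,cx,cy=K(c); v,u=np.mgrid[0:480,0:640]
    P=np.stack([(u-cx)/f*d,-(v-cy)/f*d,-d],-1)
    if T is None: T=np.linalg.inv(c['world_to_cam'])
    return P@T[:3,:3].T+T[:3,3]
def tool(st):
    T=np.eye(4);T[:3,:3]=R.from_euler('xyz',st['ee_rot']).as_matrix();T[:3,3]=st['eef_pos'];return T
def proj(p,c,Tc=None):
    f,cx,cy=K(c); W=c['world_to_cam'] if Tc is None else np.linalg.inv(Tc)
    p=np.atleast_2d(p)@W[:3,:3].T+W[:3,3]
    return np.stack([cx+f*p[:,0]/-p[:,2],cy-f*p[:,1]/-p[:,2]],-1)
E
python3 - <<'E'
from h import *
for n,boxes in dict(top=[(230,200,345,295),(360,200,460,295)],scene=[(280,195,425,305),(170,260,290,375)]).items():
    im=cv2.imread(f"pics/{n}0.png")
    o=[cv2.resize(im[b[1]:b[3],b[0]:b[2]],(400,300 if n=='top' else 300),interpolation=cv2.INTER_CUBIC) for b in boxes]
    cv2.imwrite(f"pics/{n}crop.png",np.hstack(o))
c=viewer.calibration("top");d=np.load("pics/top0.npy");P=cloud(d,c)
for u,v in [(431,228),(433,215),(430,240),(388,233),(413,271),(316,240),(260,225),(260,275),(240,230),(150,240),(300,230),(276,250),(276,225),(276,270),(400,300)]: print(u,v,P[v,u].round(4))
for lo,hi,b in [(0.025,0.06,(415,205,450,255)),(0.015,0.06,(370,220,402,245)),(0.015,0.06,(395,255,430,290))]:
    m=np.zeros((480,640),bool);m[b[1]:b[3],b[0]:b[2]]=1;m&=(P[...,2]>lo)&(P[...,2]<hi)
    q=P[m];r=cv2.minAreaRect(q[:,:2].astype(np.float32)*1000);print(m.sum(),r,np.median(q[:,2]))
m=(P[...,2]>.025)&(P[...,2]<.033);m[:, :245]=0;m[:,335:]=0;m[:200]=0;m[300:]=0
q=P[m];r=cv2.minAreaRect(q[:,:2].astype(np.float32)*1000);print(m.sum(),r,np.median(q[:,2]))
E
```

```text
431 228 [ 0.5784 -0.2864  0.038 ]
433 215 [ 0.6157 -0.2924  0.0418]
430 240 [ 0.5465 -0.2857  0.0216]
388 233 [ 0.5641 -0.1639  0.0319]
413 271 [ 0.4554 -0.2342  0.026 ]
316 240 [0.5384 0.0421 0.0509]
260 225 [0.586 0.206 0.028]
260 275 [0.4402 0.2012 0.0275]
240 230 [0.5703 0.2632 0.0298]
150 240 [0.5048 0.4583 0.2082]
300 230 [0.5707 0.0892 0.0339]
276 250 [0.5116 0.1568 0.0344]
276 225 [0.5865 0.1597 0.0271]
276 270 [0.4544 0.1556 0.031 ]
400 300 [ 0.3747 -0.1991  0.002 ]
459 ((586.4210205078125, -286.8448181152344), (45.32299041748047, 81.65563201904297), 82.34896850585938) 0.03969863009738428
245 ((568.4087524414062, -162.19590759277344), (33.75715255737305, 59.11871337890625), 16.555635452270508) 0.028959828437623347
237 ((456.10980224609375, -233.4926300048828), (29.893945693969727, 59.911170959472656), 44.998558044433594) 0.029328077960477428
3498 ((517.4051513671875, 128.82594299316406), (199.04867553710938, 241.29647827148438), 0.49097609519958496) 0.029402379269645174
```

View pics/topcrop.png

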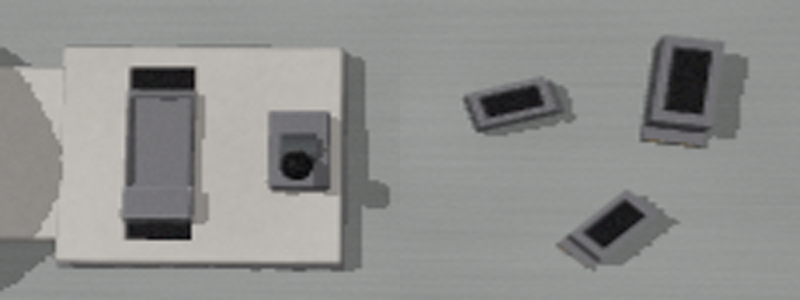

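View pics/scenecrop.png

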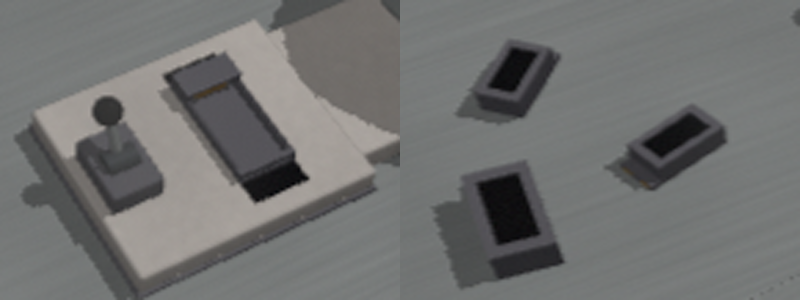

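The cradle is at top (276,245), with its lip toward the robot at top (276,262).

There are three similar grey blocks:
- Top (388,233): about 59x33x29 mm.
- Top (413,271): about 60x30x29 mm.
- Top (431,228): about 82x45x40 mm. This matches the 80x44x40 largest one, and the enlarged crop confirms it. Its tongue is toward the robot.

I'll use the third block.

```bash
cat >> h.py <<'E'
def Rt(yaw,lean=0):  # degrees; tool down with tool x at heading yaw, then turned by lean about turntable-like y (=heading yaw axis)
    a=np.radians(yaw); ax=np.array([np.cos(a),np.sin(a),0])
    return R.from_rotvec(np.radians(lean)*ax)*R.from_euler('xyz',[np.pi,0,a])
def plan(p,rot,n,st=None):
    st=st or arm.get_state(); p0=st['eef_pos'];R0=R.from_euler('xyz',st['ee_rot'])
    rv=(R0.inv()*rot).as_rotvec(); 
    for i in range(n):
        Ri=R0*R.from_rotvec(rv*i/n); s=Ri.inv().apply((np.array(p)-p0)/n)
        if i in(0,n-1): print(i,'shift',s.round(4).tolist(),'turn',np.degrees(rv/n).round(3).tolist())
    print('total turn',np.degrees(rv).round(2),'local total shift',R0.inv().apply(np.array(p)-p0).round(4))
def show():
    s=arm.get_state();print(round(s['t'],2),'pos',s['eef_pos'].round(4),'rpy',np.degrees(s['ee_rot']).round(2),'F',s['force'].round(2),'M',s['moment'].round(2),'w',round(s['width'],4),'q',s['q'].round(2))
E
python3 - <<'E'
from h import *
plan([.584,-.287,.18],Rt(82.3),16)
st=arm.get_state();print(Rt(111.8).apply([0,0,1]))
E
```

```text
0 shift [0.0119, 0.0272, 0.0029] turn [-0.002, -0.005, 1.845]
15 shift [0.0232, 0.0186, 0.0029] turn [-0.002, -0.005, 1.845]
total turn [-0.03 -0.08 29.51] local total shift [0.191  0.4355 0.0459]
[ 1.13706720e-16  4.54794431e-17 -1.00000000e+00]
```

Request:
step_arm([
  [[0.01,0.0235,0.002],[0,0,0],1],
  [[0.019,0.0435,0.005],[0,0,0],1],
  [[0.019,0.0435,0.005],[0,0,0],1],
  [[0.019,0.0435,0.005],[0,0,0],1],
  [[0.019,0.0435,0.005],[0,0,0],1],
  [[0.019,0.0435,0.005],[0,0,0],1],
  [[0.019,0.0435,0.005],[0,0,0],1],
  [[0.019,0.0435,0.005],[0,0,0],1],
], grip_force=35)

```text
t: 0.9
eef_pos: [0.5031, -0.3702, 0.1892]
ee_rot: [-3.141, -0.0, 1.952]
force: [-0.2, -0.1, 0.6]
width: 0.0876
```

Request:
step_arm([
  [[0.019,0.0435,0.005],[0,0,3],1],
  [[0.016,0.037,0.004],[0,0,5],1],
  [[0.01,0.023,0],[0,0,7],1],
  [[0.004,0.005,0],[0,0,7],1],
  [[0,0,0],[0,0,5],1],
  [[0,0,0],[0,0,2.5],1],
  [[0,0,0],[0,0,0],1],
  [[0,0,0],[0,0,0],1],
])

```text
t: 1.7
eef_pos: [0.5896, -0.2913, 0.1803]
ee_rot: [-3.141, -0.0, 1.438]
force: [-0.2, 0.5, -0.5]
width: 0.0876
```

Run:
```python
from h import *
show(); st=arm.get_state(); T=tool(st)
p,d=viewer.grab_frame("wrist"); cv2.imwrite("pics/w1.png",p[:,:,::-1]); np.save("pics/w1.npy",d)
c=viewer.calibration("wrist");Tc=T@c['tool_from_camera'];np.save("pics/w1T.npy",Tc)
P=cloud(d,c,Tc)
m=(P[...,2]>.033)&(P[...,2]<.048)&(abs(P[...,0]-.585)<.06)&(abs(P[...,1]+.287)<.045)
q=P[m];print(m.sum(),cv2.minAreaRect(q[:,:2].astype(np.float32)*1000),np.percentile(q[:,2],[5,50,95]))
```

```text
1.7 pos [ 0.5896 -0.2913  0.1803] rpy [-179.97   -0.     82.4 ] F [-0.2   0.49 -0.52] M [-0.03  0.01 -0.03] w 0.0876 q [-0.16  0.36 -0.09 -0.   -1.12 -1.54]
6403 ((584.4788818359375, -286.2640686035156), (44.05016326904297, 80.20065307617188), 81.9848861694336) [0.03875471 0.03994812 0.0411407 ]
```

View pics/w1.png

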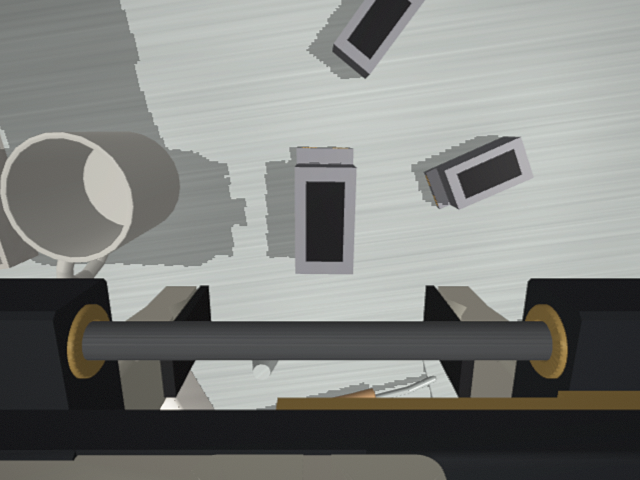

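Run:
```python
from h import *
c=viewer.calibration("top");P=cloud(np.load("pics/top0.npy"),c)
m=(P[...,2]>.05)&(P[...,2]<.12);m[:,:465]=0;m[:,520:]=0;m[:205]=0;m[265:]=0
q=P[m];print(q.min(0),q.max(0))
plan([.5845,-.2863,.012],Rt(82.0),7)
```

```text
[ 0.50089302 -0.48007936  0.05040867] [ 0.60714922 -0.3981487   0.09756713]
0 shift [0.0006, -0.0008, 0.0241] turn [-0.003, -0.0, 0.055]
6 shift [0.0006, -0.0008, 0.0241] turn [-0.003, -0.0, 0.055]
total turn [-0.02 -0.    0.38] local total shift [ 0.0043 -0.0057  0.1684]
```

Request:
step_arm([
  [[0.002,-0.003,0.02],[0,0,0.4],1],
  [[0.002,-0.003,0.03],[0,0,0],1],
  [[0,0,0.035],[0,0,0],1],
  [[0,0,0.035],[0,0,0],1],
  [[0,0,0.03],[0,0,0],1],
  [[0,0,0.018],[0,0,0],1],
  [[0,0,0],[0,0,0],1],
  [[0,0,0],[0,0,0],0],
])

```text
t: 2.55
eef_pos: [0.5846, -0.2868, 0.0129]
ee_rot: [-3.141, 0.0, 1.43]
force: [0.5, 0.1, 0.5]
width: 0.0836
```

Request:
step_arm([
  [[0,0,0],[0,0,0],-0.5],
  [[0,0,0],[0,0,0],-1],
  [[0,0,0],[0,0,0],-1],
  [[0,0,0],[0,0,0],-1],
  [[0,0,0],[0,0,0],-1],
  [[0,0,0],[0,0,0],-1],
  [[0,0,0],[0,0,0],-1],
  [[0,0,-0.004],[0,0,0],-1],
])

```text
t: 3.35
eef_pos: [0.5836, -0.2863, 0.0158]
ee_rot: [-3.14, -0.0, 1.429]
force: [-0.4, -0.3, -3.6]
width: 0.0437
```

Run:
```python
from h import *
show()
# refine turntable pose from top image
c=viewer.calibration("top");P=cloud(np.load("pics/top0.npy"),c)
m=(P[...,2]>.024)&(P[...,2]<.036)&(P[...,1]>.03);m[:200]=0;m[300:]=0;m[:,240:]&=True;m[:,:235]=0
ys,xs=np.where(m);print(xs.min(),xs.max(),ys.min(),ys.max())
for y in np.arange(.03,.245,.03):
    s=P[m&(abs(P[...,1]-y)<.01)];print('y',y.round(2),'x',s[:,0].min().round(4),s[:,0].max().round(4),len(s))
for x in np.arange(.44,.61,.04):
    s=P[m&(abs(P[...,0]-x)<.01)];print('x',x.round(2),'y',s[:,1].min().round(4),s[:,1].max().round(4))
```

```text
3.35 pos [ 0.5836 -0.2863  0.0158] rpy [-1.799e+02 -2.000e-02  8.190e+01] F [-0.36 -0.33 -3.56] M [-0.04 -0.02 -0.02] w 0.0437 q [-0.16  0.51 -0.28 -0.   -0.78 -1.56]
235 320 215 283
y 0.03 x 0.4188 0.617 142
y 0.06 x 0.4184 0.6173 289
y 0.09 x 0.4185 0.6172 443
y 0.12 x 0.4204 0.6169 438
y 0.15 x 0.4202 0.6171 322
y 0.18 x 0.42 0.6168 284
y 0.21 x 0.4196 0.6159 439
y 0.24 x 0.42 0.6156 403
x 0.44 y 0.0301 0.2726
x 0.48 y 0.0306 0.2745
x 0.52 y 0.0711 0.2763
x 0.56 y 0.0316 0.2774
x 0.6 y 0.032 0.2796
```

Run:
```python
from h import *
plan([.56,.08,.20],Rt(90.5),12)
```

```text
0 shift [0.0299, -0.0063, -0.0153] turn [-0.008, -0.002, -0.716]
11 shift [0.0305, -0.0021, -0.0154] turn [-0.008, -0.002, -0.716]
total turn [-0.1  -0.03 -8.6 ] local total shift [ 0.3594 -0.0753 -0.184 ]
```

Request:
step_arm([
  [[0,0,-0.015],[0,0,0],-1],
  [[0,0,-0.03],[0,0,0],-1],
  [[0,0,-0.04],[0,0,0],-1],
  [[0.015,-0.003,-0.04],[0,0,-0.9],-1],
  [[0.03,-0.005,-0.03],[0,0,-1],-1],
  [[0.04,-0.006,-0.02],[0,0,-1],-1],
  [[0.045,-0.006,-0.01],[0,0,-1],-1],
  [[0.045,-0.005,0],[0,0,-1],-1],
])

```text
t: 4.15
eef_pos: [0.5774, -0.1087, 0.2045]
ee_rot: [3.138, -0.0, 1.515]
force: [0.7, 0.5, -4.7]
width: 0.0439
```

Request:
step_arm([
  [[0.045,-0.005,0],[0,0,-1],-1],
  [[0.045,-0.004,0],[0,0,-1],-1],
  [[0.045,-0.003,0],[0,0,-1],-1],
  [[0.035,-0.003,0],[0,0,-0.7],-1],
  [[0.018,-0.001,0],[0,0,0],-1],
  [[0,0,0],[0,0,0],-1],
  [[0,0,0],[0,0,0],-1],
  [[0,0,0],[0,0,0],-1],
])

```text
t: 4.95
eef_pos: [0.566, 0.0778, 0.2018]
ee_rot: [-3.141, 0.0, 1.579]
force: [-0.1, 0.7, -3.5]
width: 0.0438
```

Run:
```python
from h import *
show(); st=arm.get_state(); T=tool(st)
p,d=viewer.grab_frame("wrist"); cv2.imwrite("pics/w2.png",p[:,:,::-1]); np.save("pics/w2.npy",d)
c=viewer.calibration("wrist");Tc=T@c['tool_from_camera'];np.save("pics/w2T.npy",Tc)
```

```text
4.95 pos [0.566  0.0778 0.2018] rpy [-1.7999e+02  1.0000e-02  9.0480e+01] F [-0.11  0.73 -3.5 ] M [-0.01 -0.04 -0.01] w 0.0438 q [ 0.48  0.21 -0.26  0.   -1.11 -2.04]
```

View pics/w2.png

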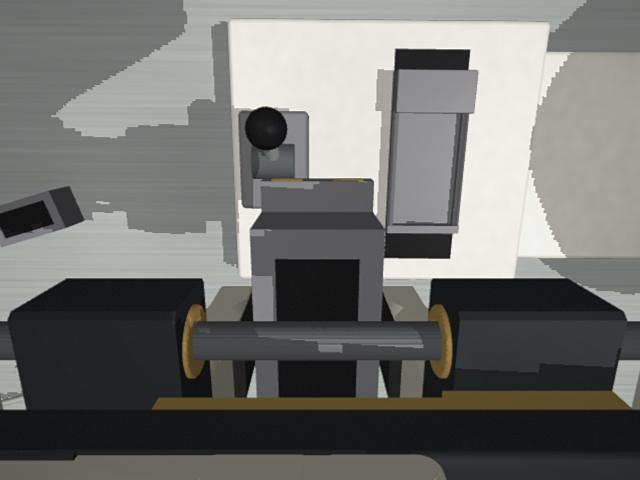

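The held battery is in the lower middle, with its tongue pointing up and away at (316,195). The cradle is at (430,150), its lip at (435,90) and its rear wall at (423,229). The switch ball is at (266,128). Next I'll turn these into positions.

Run:
```python
from h import *
c=viewer.calibration("wrist");d=np.load("pics/w2.npy");Tc=np.load("pics/w2T.npy");P=cloud(d,c,Tc)
im=cv2.imread("pics/w2.png")
# box top
m=(P[...,2]>.027)&(P[...,2]<.033)&(P[...,1]>.0)&(P[...,1]<.27)&(P[...,0]>.38)&(P[...,0]<.65)
m[280:]=0
for y in [.03,.1,.2,.23]:
    s=P[m&(abs(P[...,1]-y)<.005)];print('box y',y,'x',s[:,0].min().round(4),s[:,0].max().round(4))
for x in [.43,.45,.6]:
    s=P[m&(abs(P[...,0]-x)<.005)];print('box x',x,'y',s[:,1].min().round(4),s[:,1].max().round(4))
# lip: z~.051
m=(abs(P[...,2]-.051)<.0035)&(abs(P[...,1]-.16)<.05);q=P[m];print('lip',m.sum(),np.median(q[:,2]),cv2.minAreaRect(q[:,:2].astype(np.float32)*1000),np.percentile(q[:,0],[1,99]),np.percentile(q[:,1],[1,99]))
for y in (.145,.155,.165,.175):
    for u in [np.argmin(abs(P[90,:,1]-y))]:
        print('col',u,[(r,P[r,u].round(4).tolist()) for r in list(range(68,74))+list(range(108,117,1))+list(range(220,238,1))])
```

```text
box y 0.03 x 0.4175 0.5675
box y 0.1 x 0.4174 0.5307
box y 0.2 x 0.4177 0.6139
box y 0.23 x 0.4174 0.6132
box x 0.43 y 0.0104 0.2437
box x 0.45 y 0.0102 0.27
box x 0.6 y 0.0103 0.2694
lip 3492 0.05064507999295925 ((467.7006530761719, 159.58059692382812), (56.4312629699707, 29.061925888061523), 89.73531341552734) [0.45361708 0.48198344] [0.13181488 0.18673723]
col 415 [(68, [0.4502, 0.148, 0.0305]), (69, [0.4536, 0.1437, 0.0505]), (70, [0.4542, 0.1437, 0.0506]), (71, [0.455, 0.1435, 0.0519]), (72, [0.4557, 0.1436, 0.0516]), (73, [0.4562, 0.1438, 0.0509]), (108, [0.4793, 0.1456, 0.0505]), (109, [0.48, 0.1456, 0.0508]), (110, [0.4806, 0.1457, 0.0504]), (111, [0.4814, 0.1454, 0.0519]), (112, [0.4819, 0.146, 0.0494]), (113, [0.482, 0.1496, 0.0338]), (114, [0.4827, 0.1498, 0.0331]), (115, [0.4834, 0.1497, 0.0336]), (116, [0.4842, 0.1495, 0.0349]), (220, [0.5636, 0.1552, 0.0346]), (221, [0.5649, 0.1557, 0.0327]), (222, [0.5655, 0.1556, 0.0334]), (223, [0.5662, 0.1555, 0.0342]), (224, [0.5665, 0.155, 0.0365]), (225, [0.5664, 0.1541, 0.0403]), (226, [0.567, 0.1539, 0.0415]), (227, [0.5676, 0.
[... 2885 characters left out ...]
771, 0.0482]), (114, [0.4824, 0.182, 0.0333]), (115, [0.4831, 0.1823, 0.0326]), (116, [0.4839, 0.1817, 0.0346]), (220, [0.5617, 0.187, 0.0419]), (221, [0.563, 0.1878, 0.0398]), (222, [0.5663, 0.1919, 0.0282]), (223, [0.5666, 0.1911, 0.0307]), (224, [0.5678, 0.1917, 0.0292]), (225, [0.5688, 0.1921, 0.0284]), (226, [0.5668, 0.1878, 0.041]), (227, [0.5669, 0.1868, 0.0439]), (228, [0.5683, 0.1878, 0.0412]), (229, [0.572, 0.1922, 0.029]), (230, [0.5727, 0.1921, 0.0297]), (231, [0.5734, 0.1921, 0.0299]), (232, [0.5741, 0.1919, 0.0306]), (233, [0.5754, 0.1926, 0.029]), (234, [0.5762, 0.1926, 0.0291]), (235, [0.5767, 0.1922, 0.0305]), (236, [0.5779, 0.1928, 0.0289]), (237, [0.5785, 0.1926, 0.0299])]
```

Run:
```python
from h import *
c=viewer.calibration("wrist");d=np.load("pics/w2.npy");P=cloud(d,c,c['tool_from_camera'])
m=np.zeros((480,640),bool);m[175:290,240:400]=1
for r in range(176,250,4): print(r,P[r,318].round(4))
for r in (250,265,235):
    row=P[r,235:400]; ok=abs(row[:,2]-np.median(P[r,300:340,2]))<.004; print(r,row[ok][0].round(4),row[ok][-1].round(4),np.median(row[ok][:,2]))
for z,b in ((-.0265,(225,290)),(.003,(178,215))):
    mm=np.zeros((480,640),bool);mm[b[0]:b[1],240:395]=1;mm&=abs(P[...,2]-z)<.005
    q=P[mm];print(len(q),q.min(0),q.max(0),np.median(q[:,2]),cv2.minAreaRect(q[:,:2].astype(np.float32)*1000))
    A=np.c_[q[:,1],q[:,0],np.ones(len(q))];print('plane slope (y,x)',np.linalg.lstsq(A,q[:,2],rcond=None)[0])
for r in (200,195): 
  for r in range(178,190): pass
print([(r,P[r,330].round(4).tolist()) for r in range(176,186)])
```

```text
176 [-1.000e-04 -3.580e-02  1.736e-01]
180 [-0.0004 -0.0523  0.0057]
184 [-0.0004 -0.0512  0.0024]
188 [-0.0004 -0.0494  0.0041]
192 [-0.0004 -0.048   0.0032]
196 [-0.0004 -0.0464  0.0029]
200 [-0.0004 -0.0447  0.0036]
204 [-0.0004 -0.0433  0.0031]
208 [-0.0004 -0.0415  0.0042]
212 [-0.0004 -0.0403  0.002 ]
216 [-0.0004 -0.0402 -0.0055]
220 [-0.0004 -0.0404 -0.0135]
224 [-0.0005 -0.0404 -0.0198]
228 [-0.0005 -0.0401 -0.0247]
232 [-0.0005 -0.0393 -0.0266]
236 [-0.0005 -0.0379 -0.0266]
240 [-0.0005 -0.0365 -0.0262]
244 [-0.0005 -0.0348 -0.0252]
248 [-0.0005 -0.034  -0.0273]
250 [-0.0226 -0.0335 -0.0279] [ 0.0209 -0.0333 -0.0269] -0.026882795138459592
265 [-0.0228 -0.0279 -0.0264] [ 0.0207 -0.0282 -0.0273] -0.02698555553519323
235 [-0.0227 -0.0387 -0.0283] [ 0.021  -0.0383 -0.0266] -0.02685616392725569
8531 [-0.02315656 -0.04081547 -0.02941672] [ 0.02118891 -0.01899312 -0.02150313] -0.026934438631607133 ((-0.9707984924316406, -29.909038543701172), (44.32316970825195, 21.742528915405273), 0.15764980018138885)
plane slope (y,x) [-4.55945924e-02 -1.40248891e-05 -2.82245077e-02]
3922 [-0.02319464 -0.05285887 -0.00198747] [ 0.02103628 -0.04006801  0.00798537] 0.003110417631999887 ((-1.0801544189453125, -46.47534942626953), (44.231109619140625, 12.786653518676758), 0.07357767224311829)
plane slope (y,x) [-0.11413297  0.00139244 -0.00223035]
[(176, [0.0094, -0.036, 0.172]), (177, [0.0094, -0.0353, 0.1718]), (178, [0.0045, -0.0523, 0.0124]), (179, [0.0044, -0.0524, 0.0082]), (180, [0.0043, -0.0523, 0.0058]), (181, [0.0042, -0.0523, 0.0026]), (182, [0.0042, -0.0518, 0.0033]), (183, [0.0042, -0.0514, 0.0034]), (184, [0.0042, -0.051, 0.0036]), (185, [0.0042, -0.0508, 0.0026])]
```

```bash
cat >> h.py <<'E'
CX,CY,FZ=.5253,.1606,.034
def tcp(X,h,th):
    t=np.radians(th);c,s=np.cos(t),np.sin(t)
    return np.array([CX+X/1000+.0523*c-.013*s,CY,FZ+h/1000+.0523*s+.013*c])
def tip(st=None):
    st=st or arm.get_state();r=R.from_euler('xyz',st['ee_rot'])
    p=st['eef_pos']+r.apply([0,-.0523,.013]); yt=r.apply([0,1,0])
    rear=st['eef_pos']+r.apply([0,.0397,.013])
    print('tip X %.2f h %.2f  rear X %.2f h %.2f theta %.2f  y %.2f yaw %.2f'%((p[0]-CX)*1e3,(p[2]-FZ)*1e3,(rear[0]-CX)*1e3,(rear[2]-FZ)*1e3,np.degrees(np.arcsin(yt[2])),(st['eef_pos'][1]-CY)*1e3,np.degrees(np.arctan2(-yt[0]*0+yt[1],yt[0]))),'F',st['force'].round(1),'t',round(st['t'],2))
E
python3 - <<'E'
from h import *
tip()
for X,h,th in [(-38,30,10),(-38,2,10),(-46,1,10)]: print(tcp(X,h,th).round(4))
plan(tcp(-38,30,10),Rt(90,-10),7)
E
```

```text
tip X -11.54 h 154.76  rear X 80.46 h 154.75 theta -0.01  y -82.99 yaw 0.46 F [ 0.   0.4 -2.3] t 5.0
[0.5365 0.1606 0.0859]
[0.5365 0.1606 0.0579]
[0.5285 0.1606 0.0569]
0 shift [0.0119, -0.0041, 0.0166] turn [-1.43, -0.005, 0.066]
6 shift [0.0119, -0.0066, 0.0157] turn [-1.43, -0.005, 0.066]
total turn [-10.01  -0.03   0.46] local total shift [ 0.0832 -0.0288  0.1159]
```

Request:
step_arm([
  [[0.02,-0.007,0],[0,0,0.46],-1],
  [[0.032,-0.011,0],[0,0,0],-1],
  [[0.0312,-0.0108,0],[0,0,0],-1],
  [[0,0,0],[-3.3,0,0],-1],
  [[0,0,0],[-3.3,0,0],-1],
  [[0,-0.005,0.0284],[-3.4,0,0],-1],
  [[0,-0.005,0.0284],[0,0,0],-1],
  [[0,0,0],[0,0,0],-1],
], grip_force=25)

```text
t: 5.8
eef_pos: [0.5327, 0.1589, 0.1406]
ee_rot: [2.973, 0.004, 1.57]
force: [-0.4, 0.1, -3.6]
width: 0.0442
```

Run:
```python
from h import *
show();tip();st=arm.get_state(); T=tool(st)
p,d=viewer.grab_frame("wrist"); cv2.imwrite("pics/w3.png",p[:,:,::-1]); np.save("pics/w3.npy",d)
plan(tcp(-38,4,10),Rt(90,-10),7)
```

```text
5.8 pos [0.5327 0.1589 0.1406] rpy [170.33   0.22  89.97] F [-0.4   0.13 -3.61] M [-0.18  0.93 -0.06] w 0.0442 q [ 0.72  0.15 -0.57  0.17 -0.73 -2.41]
tip X -42.00 h 84.99  rear X 48.69 h 100.45 theta 9.67  y -1.71 yaw 0.01 F [-0.4  0.1 -3.6] t 5.8
0 shift [0.0001, -0.0017, 0.0117] turn [-0.024, 0.021, 0.005]
6 shift [0.0001, -0.0018, 0.0117] turn [-0.024, 0.021, 0.005]
total turn [-0.16  0.15  0.03] local total shift [ 0.0008 -0.0122  0.0822]
```

View pics/w3.png

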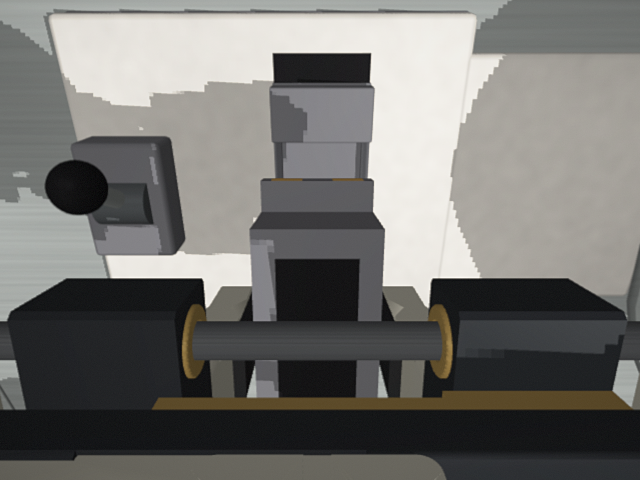

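The battery is centred left to right on the cradle: its tongue is at columns 262-373 and the lip at 271-374, with the gap between them showing the pocket floor. I'll check this numerically.

Run:
```python
from h import *
c=viewer.calibration("wrist");d=np.load("pics/w3.npy");P=cloud(d,c,c['tool_from_camera'])
st=arm.get_state();W=cloud(d,c,tool(st)@c['tool_from_camera']);tip()
m=(abs(W[...,2]-.051)<.004)&(abs(W[...,1]-.16)<.05);m[150:]=0
q=W[m];print('lip',q[:,0].max(),cv2.minAreaRect(q[:,:2].astype(np.float32)*1000),np.median(q[:,2]),np.percentile(q[:,0],99.5))
q=P[m];print('lip in tool x',(q[:,0].min()+q[:,0].max())/2,np.ptp(q[:,0]))
mm=np.zeros((480,640),bool);mm[178:212,240:395]=1;mm&=abs(P[...,2]-.003)<.006
q=P[mm];print('tongue x',(q[:,0].min()+q[:,0].max())/2,np.ptp(q[:,0]),q[:,1].min())
m=(abs(W[...,2]-.034)<.003)&(abs(W[...,1]-.16)<.018);m[180:]=0;m[:140]=0;print('floor',np.median(W[m][:,2]),m.sum())
```

```text
tip X -40.06 h 87.23  rear X 50.58 h 102.94 theta 9.84  y -0.59 yaw 0.03 F [ 0.6  0.5 -3.2] t 5.85
lip 0.48430298016646234 ((469.8119812011719, 161.05201721191406), (56.1105842590332, 28.898235321044922), 89.88813781738281) 0.05293167210183053 0.48405834263898806
lip in tool x 0.0012925128365980712 0.05612292056857986
tongue x -0.0009337958523579735 0.0441324843332894 -0.05291108110967138
floor 0.03601504699355787 1936
```

Request:
step_arm([
  [[0.001,-0.002,0.012],[0,0,0],-1],
  [[0,-0.002,0.016],[0,0,0],-1],
  [[0,-0.002,0.016],[0,0,0],-1],
  [[0,-0.002,0.016],[0,0,0],-1],
  [[0,-0.001,0.012],[0,0,0],-1],
  [[0,0,0.008],[0,0,0],-1],
  [[0,0,0],[0,0,0],-1],
  [[0,0,0],[0,0,0],-1],
])

```text
t: 6.65
eef_pos: [0.5414, 0.1629, 0.0646]
ee_rot: [2.966, -0.0, 1.571]
force: [0.0, -0.1, -2.0]
width: 0.0439
```

Run:
```python
from h import *
show();tip()
p,d=viewer.grab_frame("scene"); cv2.imwrite("pics/s4.png",cv2.resize(p[190:310,270:430,::-1],(800,600),interpolation=cv2.INTER_CUBIC))
tip()
plan(tcp(-40,1,10),Rt(90,-10),1)
```

```text
6.65 pos [0.5414 0.1629 0.0646] rpy [ 1.6994e+02 -3.0000e-02  9.0040e+01] F [ 0.04 -0.13 -2.  ] M [-0.03  0.83  0.05] w 0.0439 q [ 0.71  0.26 -0.67  0.23 -0.52 -2.47]
tip X -33.10 h 8.62  rear X 57.48 h 24.69 theta 10.06  y 2.26 yaw 0.03 F [ 0.  -0.1 -2. ] t 6.65
tip X -33.18 h 8.71  rear X 57.40 h 24.80 theta 10.07  y 2.40 yaw 0.04 F [-0.3  0.7 -3.3] t 6.7
0 shift [-0.0024, -0.008, 0.0065] turn [0.074, -0.049, 0.043]
total turn [ 0.07 -0.05  0.04] local total shift [-0.0024 -0.008   0.0065]
```

View pics/s4.png

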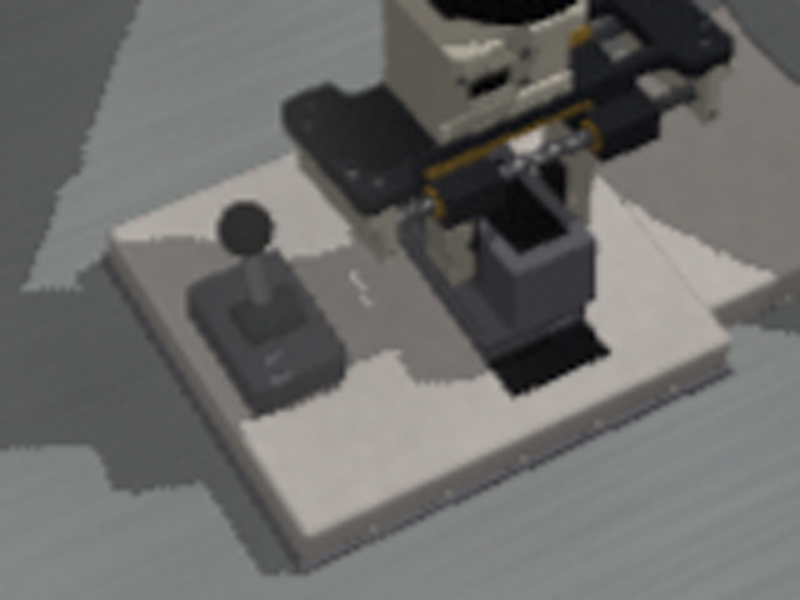

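Request:
step_arm([
  [[-0.001,-0.003,0],[0,0,0],-1],
  [[-0.0012,-0.003,0.001],[0,0,0],-1],
  [[0,0,0.001],[0,0,0],-1],
  [[0,0,0.001],[0,0,0],-1],
  [[0,0,0.001],[0,0,0],-1],
  [[0,0,0.001],[0,0,0],-1],
  [[0,0,0.0005],[0,0,0],-1],
  [[0,0,0],[0,0,0],-1],
])

```text
t: 7.5
eef_pos: [0.5355, 0.1604, 0.057]
ee_rot: [2.967, 0.0, 1.572]
force: [-0.4, -0.3, -3.2]
width: 0.0437
```

Run:
```python
from h import *
show();tip()
p,d=viewer.grab_frame("wrist"); cv2.imwrite("pics/w5.png",cv2.resize(p[20:260,200:440,::-1],(600,600),interpolation=cv2.INTER_CUBIC));np.save("pics/w5.npy",d)
tip()
```

```text
7.5 pos [0.5355 0.1604 0.057 ] rpy [1.7001e+02 1.0000e-02 9.0060e+01] F [-0.37 -0.35 -3.18] M [-0.    0.73  0.01] w 0.0437 q [ 0.71  0.26 -0.69  0.24 -0.5  -2.49]
tip X -39.04 h 1.10  rear X 51.57 h 17.05 theta 9.99  y -0.21 yaw 0.06 F [-0.4 -0.3 -3.2] t 7.5
tip X -39.05 h 1.16  rear X 51.55 h 17.13 theta 9.99  y -0.21 yaw 0.06 F [ 0.   0.8 -3.8] t 7.55
```

View pics/w5.png

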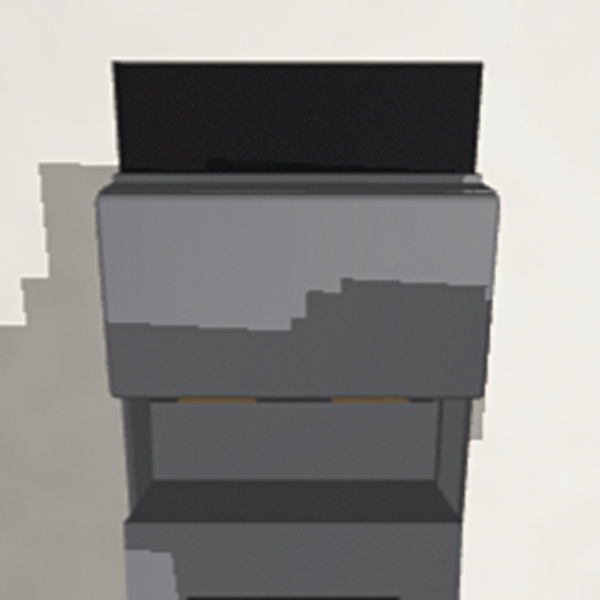

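The tongue sits between the side walls, with its tip just at the lip edge and no contact force. I'll slide it in under the lip.

Request:
step_arm([
  [[0,-0.001,-0.0002],[0,0,0],-1],
  [[0,-0.001,-0.0002],[0,0,0],-1],
  [[0,-0.001,-0.0002],[0,0,0],-1],
  [[0,-0.001,-0.0002],[0,0,0],-1],
  [[0,-0.001,-0.0002],[0,0,0],-1],
  [[0,-0.001,-0.0002],[0,0,0],-1],
  [[0,0,0],[0,0,0],-1],
  [[0,0,0],[0,0,0],-1],
])

```text
t: 8.35
eef_pos: [0.5294, 0.1605, 0.0573]
ee_rot: [2.967, -0.0, 1.572]
force: [-0.0, -0.3, -3.8]
width: 0.0441
```

```bash
python3 -c "
from h import *
show();tip()"
```

```text
8.35 pos [0.5294 0.1605 0.0573] rpy [170.    -0.    90.06] F [-0.02 -0.27 -3.8 ] M [ 0.01  0.8  -0.03] w 0.0441 q [ 0.72  0.25 -0.71  0.24 -0.5  -2.5 ]
tip X -45.14 h 1.43  rear X 45.46 h 17.41 theta 10.00  y -0.12 yaw 0.06 F [-0.  -0.3 -3.8] t 8.35
```

Request:
step_arm([
  [[0,-0.0005,0],[0,0,0],-1],
  [[0,-0.0005,0],[0,0,0],-1],
  [[0,-0.0005,0],[0,0,0],-1],
  [[0,-0.0005,0],[0,0,0],-1],
  [[0,-0.0005,0],[0,0,0],-1],
  [[0,-0.0005,0],[0,0,0],-1],
  [[0,0,0],[0,0,0],-1],
  [[0,0,0],[0,0,0],-1],
])

```text
t: 9.15
eef_pos: [0.5267, 0.1606, 0.057]
ee_rot: [2.967, -0.0, 1.572]
force: [3.7, -2.1, -2.5]
width: 0.0439
```

```bash
python3 -c "
from h import *
show();tip()"
```

```text
9.15 pos [0.5267 0.1606 0.057 ] rpy [ 1.6997e+02 -2.0000e-02  9.0070e+01] F [ 3.69 -2.08 -2.49] M [-0.58 -0.5  -0.03] w 0.0439 q [ 0.73  0.25 -0.71  0.25 -0.49 -2.51]
tip X -47.79 h 1.07  rear X 42.80 h 17.10 theta 10.03  y -0.01 yaw 0.06 F [ 3.7 -2.1 -2.5] t 9.15
```

Request:
step_arm([
  [[-0.0005,-0.0005,0],[0,0,0],-1],
  [[0,-0.0005,0],[0,0,0],-1],
  [[0,-0.0005,0],[0,0,0],-1],
  [[0,-0.0005,0],[0,0,0],-1],
  [[0,-0.0005,0],[0,0,0],-1],
  [[0,-0.0005,0],[0,0,0],-1],
  [[0,0,0],[0,0,0],-1],
  [[0,0,0],[0,0,0],-1],
])

```text
t: 9.95
eef_pos: [0.5242, 0.1605, 0.0568]
ee_rot: [2.966, -0.001, 1.572]
force: [5.9, -0.1, 0.0]
width: 0.0442
```

```bash
python3 -c "
from h import *
show();tip()"
```

```text
9.95 pos [0.5242 0.1605 0.0568] rpy [ 1.6992e+02 -5.0000e-02  9.0090e+01] F [ 5.94 -0.12  0.02] M [-0.05 -1.37 -0.02] w 0.0442 q [ 0.73  0.24 -0.72  0.25 -0.49 -2.51]
tip X -50.33 h 0.86  rear X 40.25 h 16.96 theta 10.08  y -0.09 yaw 0.08 F [ 5.9 -0.1  0. ] t 9.95
```

```bash
python3 -c "
from h import *
a=tcp(-50.3,.9,10)
for X,h,t in [(-51.5,1.0,5),(-52.5,1.0,0)]:
    b=tcp(X,h,t);print(((b-a)*1e3).round(2)); a=b
st=arm.get_state();tip()
p=tcp(-51.5,1.0,5);p[1]=st['eef_pos'][1];plan(p,Rt(90,-5),6)
"
```

```text
[ 0.52  0.   -4.28]
[ 0.33  0.   -4.51]
tip X -50.33 h 0.86  rear X 40.25 h 16.96 theta 10.08  y -0.09 yaw 0.08 F [ 5.9 -0.1  0. ] t 9.95
0 shift [-0.0, -0.0, 0.0007] turn [0.846, -0.011, 0.013]
5 shift [-0.0, 0.0, 0.0007] turn [0.846, -0.011, 0.013]
total turn [ 5.08 -0.06  0.08] local total shift [-0.     -0.0002  0.0043]
```

Request:
step_arm([
  [[0,-0.0002,0.0006],[0.85,0,0],-1],
  [[0,0,0.0007],[0.85,0,0],-1],
  [[0,0,0.0007],[0.85,0,0],-1],
  [[0,0,0.0007],[0.85,0,0],-1],
  [[0,0,0.0007],[0.85,0,0],-1],
  [[0,0,0.0007],[0.85,0,0],-1],
  [[0,0,0],[0,0,0],-1],
  [[0,0,0],[0,0,0],-1],
])

```text
t: 10.75
eef_pos: [0.5249, 0.1605, 0.0525]
ee_rot: [3.055, -0.001, 1.572]
force: [5.6, 0.1, -2.3]
width: 0.0437
```

```bash
python3 -c "
from h import *
show();tip()
st=arm.get_state()
p=tcp(-52.3,1.0,0);p[1]=st['eef_pos'][1];plan(p,Rt(90,0),6)
p,d=viewer.grab_frame('wrist'); cv2.imwrite('pics/w6.png',p[:,:,::-1])
p,d=viewer.grab_frame('top'); cv2.imwrite('pics/t6.png',cv2.resize(p[200:300,230:350,::-1],(720,600),interpolation=cv2.INTER_CUBIC))
"
```

```text
10.75 pos [0.5249 0.1605 0.0525] rpy [ 1.7501e+02 -5.0000e-02  9.0070e+01] F [ 5.6   0.06 -2.29] M [-0.02 -1.93 -0.03] w 0.0437 q [ 0.69  0.29 -0.59  0.09 -0.62 -2.34]
tip X -51.40 h 0.96  rear X 40.25 h 8.95 theta 4.99  y -0.13 yaw 0.07 F [ 5.6  0.1 -2.3] t 10.75
0 shift [-0.0, 0.0, 0.0007] turn [0.831, -0.009, 0.012]
5 shift [-0.0, 0.0001, 0.0007] turn [0.831, -0.009, 0.012]
total turn [ 4.99 -0.05  0.07] local total shift [-0.      0.      0.0045]
```

View pics/w6.png

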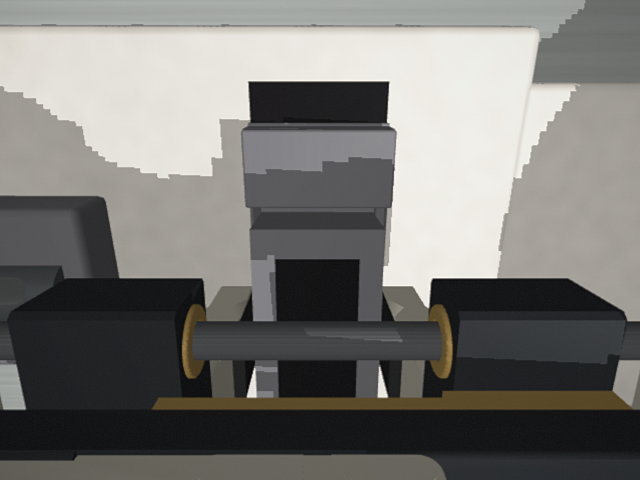

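Request:
step_arm([
  [[0,-0.0005,0],[0,0,0],-1],
  [[0,-0.0004,0],[0,0,0],-1],
  [[0,0,0.0007],[0.8,0,0],-1],
  [[0,0,0.0007],[0.8,0,0],-1],
  [[0,0,0.0007],[0.8,0,0],-1],
  [[0,0,0],[0,0,0],-1],
  [[0,0,0],[0,0,0],-1],
  [[0,0,0],[0,0,0],-1],
])

```text
t: 11.65
eef_pos: [0.5244, 0.1605, 0.0504]
ee_rot: [3.096, -0.001, 1.572]
force: [6.8, -1.0, -2.1]
width: 0.0438
```

```bash
python3 -c "
from h import *
show();tip()
st=arm.get_state()
p=tcp(-52.8,1.0,0);p[1]=st['eef_pos'][1];plan(p,Rt(90,0),3)
"
```

```text
11.65 pos [0.5244 0.1605 0.0504] rpy [ 1.7737e+02 -6.0000e-02  9.0080e+01] F [ 6.85 -1.04 -2.11] M [-0.2  -2.43  0.05] w 0.0438 q [ 0.67  0.31 -0.54  0.04 -0.68 -2.28]
tip X -52.60 h 1.02  rear X 39.31 h 5.23 theta 2.63  y -0.10 yaw 0.08 F [ 6.8 -1.  -2.1] t 11.65
0 shift [-0.0, 0.0001, 0.0008] turn [0.875, -0.02, 0.028]
2 shift [-0.0, 0.0001, 0.0008] turn [0.875, -0.02, 0.028]
total turn [ 2.63 -0.06  0.08] local total shift [-0.      0.0003  0.0024]
```

Request:
step_arm([
  [[0,0,0.0007],[0.85,0,0],-1],
  [[0,0,0.0007],[0.85,0,0],-1],
  [[0,0,0.0007],[0.85,0,0],-1],
  [[0,0,0],[0,0,0],-1],
  [[0,0,0.0003],[0,0,0],-1],
  [[0,0,0.0003],[0,0,0],-1],
  [[0,0,0],[0,0,0],-1],
  [[0,0,0],[0,0,0],-1],
])

```text
t: 12.45
eef_pos: [0.5246, 0.1605, 0.0478]
ee_rot: [3.14, -0.001, 1.572]
force: [7.1, -0.4, -1.5]
width: 0.0438
```

```bash
python3 -c "
from h import *
show();tip()
"
```

```text
12.45 pos [0.5246 0.1605 0.0478] rpy [ 1.799e+02 -6.000e-02  9.009e+01] F [ 7.12 -0.4  -1.48] M [-0.28 -2.66  0.02] w 0.0438 q [ 0.65  0.34 -0.49  0.   -0.74 -2.22]
tip X -52.96 h 0.75  rear X 39.04 h 0.91 theta 0.10  y -0.07 yaw 0.09 F [ 7.1 -0.4 -1.5] t 12.45
```

Request:
step_arm([
  [[0,0,0.0003],[0,0,0],-1],
  [[0,0,0.0003],[0,0,0],-1],
  [[0,0.0005,0.0003],[0,0,0],-1],
  [[0,0.0005,0],[0,0,0],-1],
  [[0,0.0005,0],[0,0,0],-1],
  [[0,0,0],[0,0,0],-1],
  [[0,0,0],[0,0,0],-1],
  [[0,0,0],[0,0,0],-1],
])

```text
t: 13.25
eef_pos: [0.5258, 0.1605, 0.0469]
ee_rot: [3.14, -0.001, 1.572]
force: [5.2, -0.1, 0.2]
width: 0.0437
```

```bash
python3 -c "
from h import *
show();tip()
"
```

```text
13.25 pos [0.5258 0.1605 0.0469] rpy [ 1.7992e+02 -6.0000e-02  9.0080e+01] F [ 5.21 -0.08  0.24] M [ 0.02 -2.05 -0.05] w 0.0437 q [ 0.65  0.34 -0.49  0.   -0.74 -2.22]
tip X -51.76 h -0.17  rear X 40.24 h -0.05 theta 0.08  y -0.07 yaw 0.08 F [ 5.2 -0.1  0.2] t 13.25
```

Request:
step_arm([
  [[0,0.0004,0],[0,0,0],-1],
  [[0,0.0003,0],[0,0,0],-1],
  [[0,0,0],[0,0,0],-1],
  [[0,0,0],[0,0,0],0.1],
  [[0,0,0],[0,0,0],0.4],
  [[0,0,0],[0,0,0],0.6],
  [[0,0,0],[0,0,0],0.6],
  [[0,0,-0.005],[0,0,0],0.6],
])

```text
t: 14.05
eef_pos: [0.5246, 0.1594, 0.0507]
ee_rot: [-3.139, 0.001, 1.572]
force: [-0.1, -0.1, 1.0]
width: 0.0692
```

Request:
step_arm([
  [[0,0,-0.02],[0,0,0],0.6],
  [[0,0,-0.03],[0,0,0],0.6],
  [[0,0,-0.03],[0,0,0],0.6],
  [[0,0.02,-0.03],[0,0,0],0.6],
  [[0,0.02,-0.03],[0,0,0],-1],
  [[0,0,0],[0,0,0],-1],
  [[0,0,0],[0,0,0],-1],
  [[0,0,0],[0,0,0],-1],
])

```text
t: 14.85
eef_pos: [0.5644, 0.1595, 0.1904]
ee_rot: [-3.139, 0.001, 1.572]
force: [0.2, -0.9, -1.0]
width: 0.0432
```

Run:
```python
from h import *
show();st=arm.get_state(); T=tool(st)
p,d=viewer.grab_frame("wrist"); cv2.imwrite("pics/w7.png",p[:,:,::-1])
c=viewer.calibration("wrist");W=cloud(d,c,T@c['tool_from_camera'])
m=(abs(W[...,2]-.074)<.006)&(abs(W[...,1]-.16)<.04)&(abs(W[...,0]-.526)<.06)
q=W[m];A=np.c_[q[:,0]-.526,q[:,1]-.16,np.ones(len(q))];print(len(q),np.linalg.lstsq(A,q[:,2],rcond=None)[0],cv2.minAreaRect(q[:,:2].astype(np.float32)*1000))
m=(abs(W[...,2]-.0305)<.004)&(W[...,1]>.22)&(W[...,1]<.24)&(W[...,0]>.45)&(W[...,0]<.6)
print('box top',np.median(W[m][:,2]))
m=(abs(W[...,2]-.051)<.003)&(abs(W[...,1]-.16)<.04)&(W[...,0]<.49);print('lip',np.median(W[m][:,2]),W[m][:,0].max())
```

```text
14.85 pos [0.5644 0.1595 0.1904] rpy [-1.7985e+02  4.0000e-02  9.0040e+01] F [ 0.2  -0.94 -1.04] M [-0.01  0.05 -0.04] w 0.0432 q [ 0.61  0.24 -0.24 -0.   -1.09 -2.18]
8130 [ 0.00066027 -0.00130704  0.07390679] ((526.8060913085938, 159.3451690673828), (79.78202819824219, 44.147254943847656), 0.10440538078546524)
box top 0.029710829141172235
lip 0.050700072612712616 0.4824230198232597
```

View pics/w7.png

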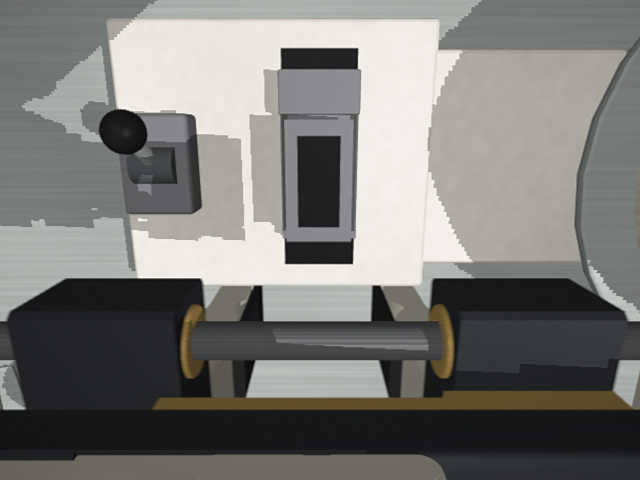

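The battery lies flat in the cradle: top at 73.9 mm (74 expected), level within 0.002 rad and in line. Next is the switch, whose ball is at (123,131). I'll measure it.

Run:
```python
from h import *
c=viewer.calibration("wrist");d=np.load("pics/w2.npy");W=cloud(d,c,np.load("pics/w2T.npy"))
m=np.zeros((480,640),bool);m[100:155,240:292]=1;m&=(W[...,2]>.085)
q=W[m];A=np.c_[2*q,np.ones(len(q))];s=np.linalg.lstsq(A,(q**2).sum(1),rcond=None)[0];print(len(q),q.min(0),q.max(0),'centre',s[:3],'r',np.sqrt(s[3]+s[:3]@s[:3]))
plan([.455,.046,.19],Rt(90),6)
```

```text
1472 [0.48115956 0.0323336  0.09470611] [0.50645796 0.07644685 0.3597517 ] centre [0.49356198 0.06230382 0.22939976] r 0.1257162924621675
0 shift [-0.0189, -0.0183, 0.0001] turn [-0.027, 0.008, 0.009]
5 shift [-0.0189, -0.0182, 0.0001] turn [-0.027, 0.008, 0.009]
total turn [-0.16  0.05  0.05] local total shift [-0.1135 -0.1095  0.0007]
```

Request:
step_arm([
  [[-0.02,-0.02,0],[0,0,0],-1],
  [[-0.03,-0.03,0],[0,0,0],-1],
  [[-0.033,-0.033,0],[0,0,0],-1],
  [[-0.03,-0.026,0],[0,0,0],-1],
  [[0,0,0.025],[0,0,0],-1],
  [[0,0,0.035],[0,0,0],-1],
  [[0,0,0.03],[0,0,0],-1],
  [[0,0,0.015],[0,0,0],-1],
], grip_force=10)

```text
t: 15.7
eef_pos: [0.4541, 0.0459, 0.0837]
ee_rot: [-3.137, 0.002, 1.571]
force: [-0.5, 0.6, 0.9]
width: 0.0006
```

Run:
```python
from h import *
show()
p,d=viewer.grab_frame("wrist"); cv2.imwrite("pics/w8.png",p[:,:,::-1])
show()
```

```text
15.7 pos [0.4541 0.0459 0.0837] rpy [-1.7973e+02  9.0000e-02  9.0040e+01] F [-0.46  0.64  0.91] M [-0.08 -0.05  0.04] w 0.0006 q [ 0.53  0.15 -0.64 -0.   -0.78 -2.1 ]
15.75 pos [0.4534 0.0456 0.0822] rpy [-1.796e+02  1.500e-01  9.002e+01] F [-0.63 -0.96 -2.17] M [-0.03  0.14 -0.02] w 0.0004 q [ 0.53  0.16 -0.64 -0.   -0.78 -2.1 ]
```

View pics/w8.png

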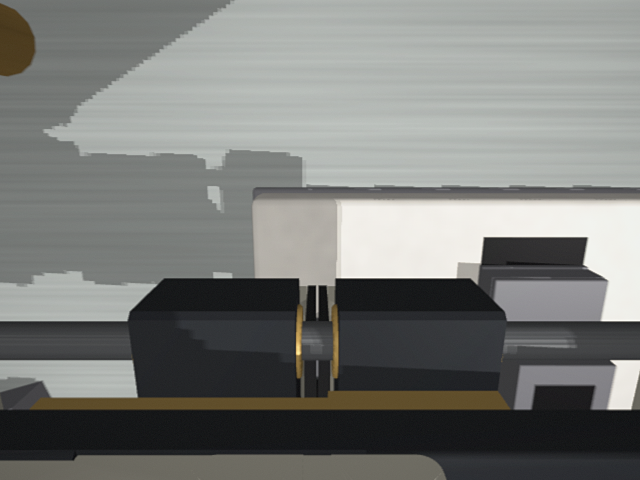

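Request:
step_arm([
  [[0,0.006,0],[0,0,0],-1],
  [[0,0.006,0],[0,0,0],-1],
  [[0,0.006,0],[0,0,0],-1],
  [[0,0.006,0],[0,0,0],-1],
  [[0,0.006,0],[0,0,0],-1],
  [[0,0.006,0],[0,0,0],-1],
  [[0,0.006,0],[0,0,0],-1],
  [[0,0.006,0],[0,0,0],-1],
])

```text
t: 16.55
eef_pos: [0.5052, 0.0469, 0.0864]
ee_rot: [-3.141, -0.0, 1.572]
force: [-1.3, 0.2, 1.3]
width: 0.0005
```

Request:
step_arm([
  [[0,0.004,0],[0,0,0],-1],
  [[0,0.003,0],[0,0,0],-1],
  [[0,0.002,0],[0,0,0],-1],
  [[0,0.002,0],[0,0,0],-1],
  [[0,0,0],[0,0,0],-1],
  [[0,0,0],[0,0,0],-1],
  [[0,0,0],[0,0,0],-1],
  [[0,0,0],[0,0,0],-1],
])

```text
t: 17.35
eef_pos: [0.5155, 0.047, 0.0865]
ee_rot: [-3.141, -0.0, 1.572]
force: [-2.0, -0.4, -1.0]
width: 0.0005
```

Run:
```python
from h import *
show()
p,d=viewer.grab_frame("scene"); cv2.imwrite("pics/s9.png",cv2.resize(p[190:310,270:430,::-1],(800,600),interpolation=cv2.INTER_CUBIC))
```

```text
17.35 pos [0.5155 0.047  0.0865] rpy [-1.7997e+02 -1.0000e-02  9.0060e+01] F [-2.01 -0.36 -0.97] M [-0.17  0.32  0.01] w 0.0005 q [ 0.47  0.24 -0.51 -0.   -0.81 -2.04]
```

View pics/s9.png

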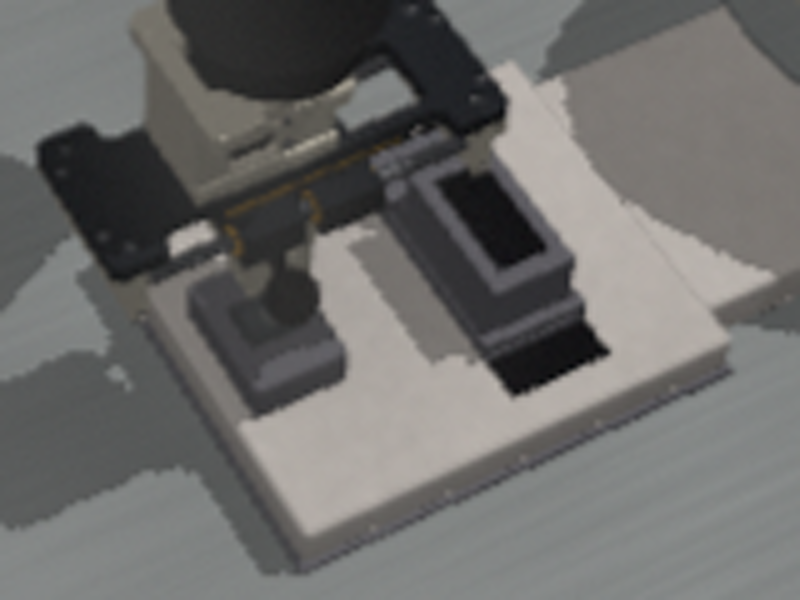

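The ball is now past the middle and leaning to +x. I'll go on gently until I feel the stop.

Request:
step_arm([
  [[0,0.001,0],[0,0,0],-1],
  [[0,0.001,0],[0,0,0],-1],
  [[0,0.001,0],[0,0,0],-1],
  [[0,0.001,0],[0,0,0],-1],
  [[0,0.001,0],[0,0,0],-1],
  [[0,0,0],[0,0,0],-1],
  [[0,0,0],[0,0,0],-1],
  [[0,0,0],[0,0,0],-1],
])

```text
t: 18.2
eef_pos: [0.519, 0.0467, 0.086]
ee_rot: [-3.138, 0.0, 1.571]
force: [-7.0, 0.9, 2.4]
width: 0.0002
```

The stop is felt at about 7 N. Now I'll back off, rise and check.

Request:
step_arm([
  [[0,-0.005,0],[0,0,0],-1],
  [[0,-0.015,0],[0,0,0],-1],
  [[0,-0.02,0],[0,0,0],-1],
  [[0,-0.01,-0.02],[0,0,0],-1],
  [[0,0,-0.04],[0,0,0],-1],
  [[0,0.02,-0.045],[0,0,0],-1],
  [[0,0.04,-0.02],[0,0,0],-1],
  [[0.02,0.04,0],[0,0,0],-1],
])

```text
t: 19.0
eef_pos: [0.5744, 0.0668, 0.2171]
ee_rot: [3.132, -0.003, 1.572]
force: [-0.4, 0.7, -0.8]
width: 0.0004
```

Request:
step_arm([
  [[0.03,0,0],[0,0,0],-1],
  [[0,0,0],[0,0,0],-1],
  [[0,0,0],[0,0,0],-1],
  [[0,0,0],[0,0,0],-1],
  [[0,0,0],[0,0,0],-1],
  [[0,0,0],[0,0,0],-1],
  [[0,0,0],[0,0,0],-1],
  [[0,0,0],[0,0,0],-1],
])

```text
t: 19.8
eef_pos: [0.5705, 0.0967, 0.2115]
ee_rot: [-3.141, -0.0, 1.572]
force: [-0.3, -0.2, 0.3]
width: 0.0002
```

Run:
```python
from h import *
show();st=arm.get_state(); T=tool(st)
p,d=viewer.grab_frame("wrist"); cv2.imwrite("pics/w10.png",p[:,:,::-1])
c=viewer.calibration("wrist");W=cloud(d,c,T@c['tool_from_camera'])
m=(abs(W[...,2]-.074)<.004)&(abs(W[...,1]-.16)<.04)&(abs(W[...,0]-.526)<.06)
q=W[m];A=np.c_[q[:,0]-.526,q[:,1]-.16,np.ones(len(q))];print(len(q),np.linalg.lstsq(A,q[:,2],rcond=None)[0],cv2.minAreaRect(q[:,:2].astype(np.float32)*1000))
m=(W[...,2]>.088)&(W[...,2]<.115)&(abs(W[...,1]-.045)<.03)&(abs(W[...,0]-.52)<.06)
q=W[m];print(len(q),q.min(0),q.max(0))
p,d=viewer.grab_frame("top"); cv2.imwrite("pics/t10.png",p[:,:,::-1])
```

```text
19.8 pos [0.5705 0.0967 0.2115] rpy [-1.7996e+02 -1.0000e-02  9.0040e+01] F [-0.26 -0.19  0.27] M [-0.05 -0.01  0.04] w 0.0002 q [ 0.51  0.21 -0.23 -0.   -1.13 -2.08]
7250 [0.00104008 0.00147208 0.07382542] ((526.60302734375, 159.22113037109375), (79.62919616699219, 44.495853424072266), 0.007529653143137693)
1228 [0.52788967 0.03230013 0.09286372] [0.55342669 0.05780447 0.11023308]
```

View pics/w10.png

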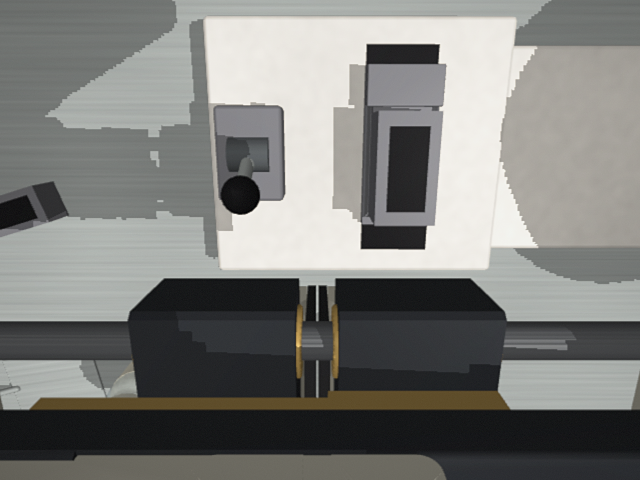

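View pics/t10.png

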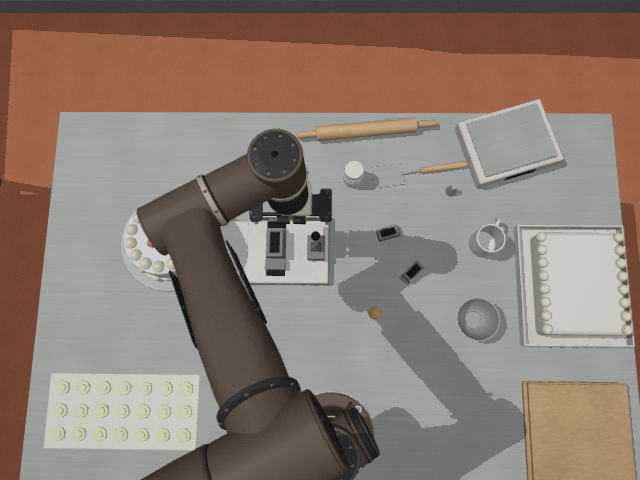

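The switch is on: the ball at (240,195) has its centre at x = 0.541, which is about 0.98 rad. The battery is unchanged and flat, and the bystanders are where they were. I'll hand the job in.

```bash
python3 -c "
from station import ticket;print(ticket.job_done())"
```

```text
the job is handed in; nothing more can be done
None
```

I fitted the largest battery block into the cradle, pushed the switch fully on, and handed the job in after about 20 s of the allowed 58 s. No verdict was reported.

**What I did:**
- **Battery:** I tipped it 10° tongue down and slid it under the lip until the spring contact was felt. I then rocked it flat, let go, and it sat against the rear wall. The highest wrist force I read during the fit was about 7 N.
- **Switch:** I pushed the lever over with the shut fingers until I felt its stop at about 7 N, then backed off clear.

**Last checks:**
- **Battery seated:** its top is 73.8 mm above the table (74 expected), level within about 0.002 rad and in line with the cradle. Its origin is about 9 mm from the turntable's, because the cradle itself sits about 8 mm off towards +x.
- **Switch:** about 0.98 rad, from the ball's measured position.
- **Robot:** it touches nothing, with wrist force near zero.
- **Bystanders:** they look unmoved in the last top view. I checked this by eye only, not by measuring each one.
- **Disagreements:** one lateral reading disagreed by about 0.5 mm because the arm was still settling. I took the middle value, and a brief 2 N side force was eased off by a 0.5 mm shift. No check failed.

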